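# Lay out the well trays for the next microscope reading

### The arm

A 7-joint arm with a two-finger parallel gripper is mounted at the origin on the work surface. World frame = base frame: x ahead of the robot, y to its left, z up, the work surface at z = 0. Lengths are in mm, angles in rad, forces in N, time in s.
With the tool pointing down it reaches from about 425 to 975 mm from the base axis. Payload 16.7 kg.
Tool frame: the origin (TCP) lies at the very end of the fingers, on their centre line; the grasp point (between the pads) lies grip_point_offset behind it (grip_point_offset is the distance from the TCP to the grasp point, in mm); z points along the fingers, y is the line along which they close (so a half turn about z gives the same grasp; the last joint's range is limited). The gripper opens to 85 mm and grips with 20 to 120 N. Pads are 22 mm wide; open, the fingers measure 114 mm over their backs; the gripper's body (76 mm by 85 mm) begins 54 mm behind the grasp point. The pads swing forward as they close: fully open they stand 13 mm farther back than shut.
Start: joints at [1.187, 0.426, 0.074, 1.606, -0.034, 1.111, -0.067], TCP at [157.008, -656.448, 231.302] pointing down, gripper open.
Joint ranges: [-2.85, 2.85], [-0.5, 2.14], [-1.23, 1.37], [0.21, 2.46], [-1.02, 4.16], [0.16, 2.05], [-2.73, 2.73]. Speed limits (rad/s): [1.89, 1.89, 2.39, 2.39, 3.01, 3.01, 3.01].

### API

Orientations are given as a rotation vector (axis times angle).
In Python, from cell import * gives the robot as it stands.
- The arm moves only by the tool step_arm, never from a script. Its argument "rows" is a list of rows, each a list of 5 numbers: the shift along the tool's x, y, z in mm, then the turn about the tool's z in rad, then the closure, from -1 (fully open) to 1 (shut), so that 0 is half open. In form: [[dx, dy, dz, roll, grip], ...]. A call has exactly 5 rows; each row shifts and turns the commanded pose from where the row before left it, along the tool's axes as they then stand; what a row does not reach is not made up. A row lasts 1/8 s, in which the tool goes at most 62.5 mm and 10.7 degrees, less where a joint would pass 70% of its speed; a pose out of reach is approached as far as the arm can. A call with a gripper value outside its range is refused whole. The fingers move at their own pace and stop on an object; "grip_force" is the grip in N (left out, the last holds). Time passes only in rows, so rows that do not move let the fingers close, or fill a call up. It gives the time, the measured TCP pose, the force, the opening and the grip force at its end, in the units of the state.
- sense(): the state, without advancing time (a new reading comes with each control period).
- snapshot(name): name is "side" or "top"; returns a dict with "img" (480x640x3 uint8, red, green, blue), "range_z" (480x640 float32, mm along the optical axis (not along the pixel's ray), 0 where there is no reading), "fx", "fy", "cx", "cy" (pixels), "view" (4x4, takes a point from world to camera coordinates). Camera axes: x right, y down, z forward; pixel columns grow to the right and rows downward; lengths in mm; the calibration is good to about 2 mm. A picture is of the moment at which its call begins.
- job_done(): hands the job in; it is judged then, once.
Trained networks look in a picture, given as the dict that the camera call returned (one of the last four; its "shot" number tells which), for a name from the list of things; names that differ only in an ending like _2 or _b are one class to them, and where a whole thing is asked for, a point or a joint stands for the part that bears it (a point fixed in the world has none). Each returns a list of dicts, best first, with "score" (0 to 1); they miss things now and then, are a little off and sometimes report something else, mostly with a low value. They report only what shows in the picture. A call takes as long as a camera call. They do not tell look-alikes from the thing itself.
- recognise(thing, picture): "bbox" ([left, top, right, bottom] in pixels, round what is visible of it).
- regions_of(thing, picture): "mask" (480x640 bool, what is visible of it) and "bbox" ([left, top, right, bottom] in pixels, round what is visible of it).
- tip_of(thing, picture): "point" ([column, row] in pixels: a listed point, or the origin of a listed thing).
The state is a dict: "t": time; "joint_pos": joint angles; "joint_velocities": joint speeds; "tau": joint torques, N m; "tool_pos": TCP position; "eef_rot": TCP orientation; "wrist_force": force on the tool from outside, world axes, zero at the start; "ft_torque": the same for the moment, N m; "opening": finger opening in mm; "gripper_force": force on a finger pad.
Only numpy, scipy, OpenCV 4.12 (cv2) and the standard library are available. Lean on these libraries where they do the work, as an engineer would, in place of code of your own. Each camera call takes 0.05 s, during which the arm holds its last target. There are 200 camera calls.

### The job

Set the tray with the many fine wells on the light stand, the black plate with the round window, and put the lid on it. Stack the other two trays on the bare steel base, the one with six big wells below and the one with fifteen wells on top of it. Match the cut-off corners so that every tray and the lid sits fully down and level on what is below it, and leave the dish, the bottle and the microscope lenses where they stand.

Things in the scene. Friction and masses are not known exactly. Their poses are not given: they have to be found in the camera images.
- tray_fine: White tray with a grid of 10 x 6 fine wells (4 mm wide). 84 (x) x 58 (y) mm, its +x +y corner cut off 14 mm each way. Underneath an open skirt, wall 3 mm, hollow 8 mm deep. Flat deck 18 mm up; on it, 5 mm in from the edge, a rounded bead 5 mm high (23 in all) that enters the skirt of what is put on top, 2 mm play all round. Loose, 60 g. Origin: centre of 84 x 58, on the underside.
- tray_mid: White tray with 15 middle-sized wells (5 x 3, 9.5 mm wide); body, skirt, deck, bead, cut corner (+x +y), size, mass and origin as tray_fine. It lies turned roughly half round (yaw near pi), the others with yaw near 0. A tray or lid seated on a tray has its underside on the deck, 18 mm above that tray's origin, with the same x, y and yaw; turned wrongly it rides up on the bead.
- tray_big: White tray with 6 big wells (3 x 2, 16.5 mm wide); body, skirt, deck, bead, cut corner (+x +y), size, mass and origin as tray_fine. All trays and the lid are gripped from above across the 58 mm (y) sides, at mid length; those sides are plain and upright from the underside to the deck.
- lid: White lid, same outline, cut corner (+x +y) and skirt as tray_fine, but a smooth flat top without wells or bead, 13 mm above its underside. Loose, 40 g. Origin: centre of the 84 x 58 mm outline, on the underside.
- light_stand: Light stand: fixed black plate (grey bead) 104 (x) x 78 (y) x 14 mm with a white round window 34 mm wide. On its flat top a bead as on the trays (74 x 48 mm outside, 5 mm high, centred, corner cut at +x +y) locates a tray: seated, its underside is on the top, 14 mm above the bench, with the plate's x, y and yaw. Yaw near 0. Origin: centre of the underside, on the bench.
- stack_base: Stacking base: fixed plate of bare steel without a window, 104 (x) x 78 (y) x 14 mm, with the same bead (corner cut at +x +y) as the light stand: a seated tray's underside is on the top, 14 mm above the bench, with the plate's x, y and yaw. Yaw near 0. Origin: centre of the underside, on the bench.
- dish: Closed round culture dish, 60 mm across and 15 mm high, glass; to be left alone. Origin: centre of its underside.
- dropper: Small amber dropper bottle, 28 mm across, 55 mm high, standing; to be left alone. Origin: centre of its underside.
- eyepiece: Black microscope eyepiece, 33 mm across, 45 mm high, standing; to be left alone. Origin: centre of its underside.
- objective: Steel microscope objective, 24 mm across, 38 mm high, tapering upward, standing; to be left alone. Origin: centre of its underside.
Things that resemble listed ones, but are neither listed nor needed, are in the scene too. Leave any green or pink look-alike of the stack_base alone.

How it is judged:
By the outcome, as a careful person would: the job done as asked, in the order asked, and still so for the second after the job is handed in, with the robot touching nothing.
It also fails if it takes over 109 s, if anything falls off the work surface, if the arm or the gripper's body presses on something with over 40 N, if the wrist force passes 120 N, or if a joint passes its speed limit or range.

## Working session

There is one attempt and no reset: what is moved stays moved. The work goes in short steps, Python scripts to look and compute and a tool call to move; the robot and the scene stay as the last step left them, time stands still between calls to the robot, and variables do not carry over. Pictures are saved under pics/ and viewed, at most 14 in all, crops included, and the job is handed in when it is done.

Besides the shell and the picture viewer there is one more tool, called after ">>>" as name(argument=value, ...), one argument or row to a line, values as JSON. step_arm: Moves the arm, as the interface text tells. Its arguments: {"type":"object","properties":{"rows":{"type":"array","items":{"type":"array","items":{"type":"number"}}},"grip_force":{"type":"number"}},"required":["rows"]}

```bash
ls; mkdir -p pics; python3 - <<'E'
from cell import *
import cv2,pickle
s=sense();print(s)
for n in("top","side"):
    p=snapshot(n);pickle.dump(p,open(n+".pkl","wb"));cv2.imwrite(f"pics/{n}0.png",p["img"][:,:,::-1])
    print(n,p["fx"],p["cx"],p["cy"],p["view"].round(3).tolist())
    for t in["tray_fine","tray_mid","tray_big","lid","light_stand","stack_base"]:
        print(t,[(round(d["score"],2),[int(v) for v in d["bbox"]]) for d in recognise(t,p)][:4])
E
```

```text
pics
{'t': 0.0, 'joint_pos': array([ 1.18654391,  0.42677233,  0.07386975,  1.60665067, -0.03412714,
        1.11080828, -0.06712499]), 'joint_velocities': array([ 0.00125486, -0.00047981,  0.00039995, -0.00131577,  0.00128755,
       -0.00067742,  0.00016798]), 'tau': array([ 5.30894577e-04, -9.49843740e+01,  3.76078516e+00, -4.63516474e+01,
        1.92433706e-02,  1.00196642e-02, -2.07073663e-05]), 'tool_pos': array([ 156.86992303, -656.06928919,  230.56499457]), 'eef_rot': array([-3.11864603e+00, -3.67607316e-01,  3.91403869e-04]), 'wrist_force': array([-0.44046987,  0.85180657, -0.22673686]), 'ft_torque': array([ 0.03587449, -0.02796446, -0.03261989]), 'gripper_force': 0.0, 'opening': 85.68932824339586}
top 458.1402743313863 314.7432626365821 234.43426420904785 [[-0.016, -1.0, -0.008, -42.273], [-0.997, 0.016, -0.072, 445.01], [0.073, 0.006, -0.997, 1193.984], [0.0, 0.0, 0.0, 1.0]]
tray_fine [(0.97, [237, 225, 265, 263]), (0.56, [379, 208, 394, 219])]
tray_mid [(0.73, [325, 219, 346, 254])]
tray_big [(0.73, [195, 142, 228, 179]), (0.44, [244, 182, 252, 193])]
lid [(0.59, [151, 227, 185, 269]), (0.52, [325, 216, 350, 255])]
light_stand [(0.88, [362, 143, 400, 189])]
stack_base [(0.94, [395, 283, 435, 329]), (0.8, [460, 197, 500, 242]), (0.8, [426, 138, 465, 180]), (0.78, [404, 221, 439, 261])]
side 542.1851923540478 321.9433957934153 239.00027270754856 [[-0.77, -0.638, -0.001, 303.884], [-0.472, 0.57, -0.672, 270.848], [0.429, -0.518, -0.74, 1004.32], [0.0, 0.0, 0.0, 1.0]]
tray_fine [(0.87, [249, 292, 293, 321])]
tray_mid [(0.82, [317, 222, 360, 258])]
tray_big [(0.76, [145, 261, 184, 303]), (0.51, [283, 161, 334, 191])]
lid [(0.93, [170, 363, 219, 402])]
light_stand [(0.72, [285, 161, 334, 193])]
stack_base [(0.83, [394, 136, 434, 164]), (0.78, [375, 176, 421, 212]), (0.66, [327, 127, 370, 155]), (0.55, [430, 214, 480, 246])]
```

```bash
python3 - <<'E'
import cv2
a=cv2.imread("pics/top0.png")[120:350,130:530]
cv2.imwrite("pics/top0c.png",cv2.resize(a,(800,460),interpolation=cv2.INTER_CUBIC))
a=cv2.imread("pics/side0.png")[110:420,120:500]
cv2.imwrite("pics/side0c.png",cv2.resize(a,(735,600),interpolation=cv2.INTER_CUBIC))
E
```

```text
(no output)
```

View pics/top0c.png

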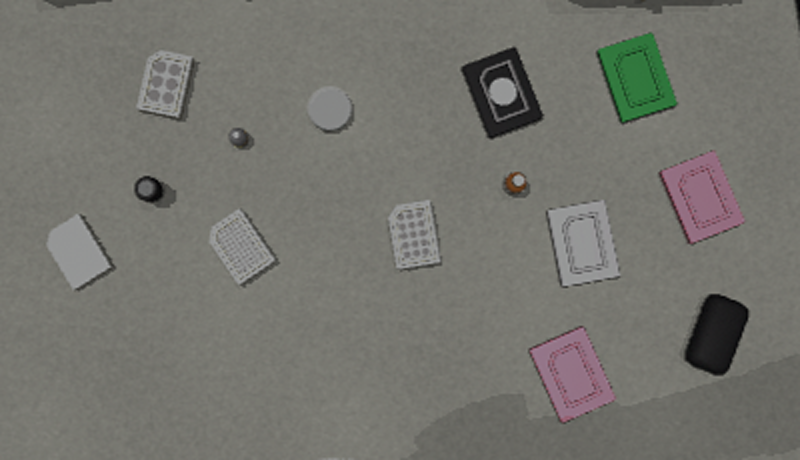

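View pics/side0c.png

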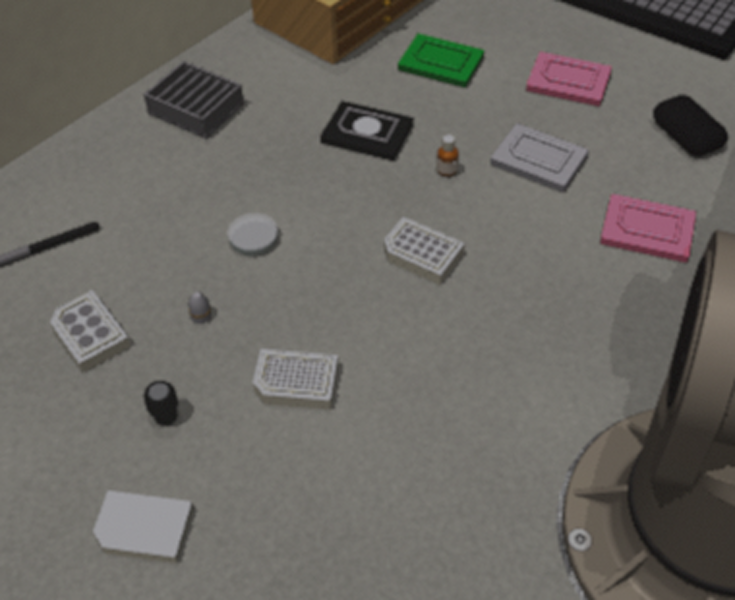

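The top view (2x crop) shows these candidates:
- **Bases:** bare grey steel base at (583,243), light stand with window at (502,92), green look-alike at (637,78), pink look-alikes at (702,197) and (572,375).
- **Trays:** fine (242,247), mid (415,235), big (165,85).
- **Lid:** the smooth piece at (80,252).

I choose the grey steel base. Next I check depth quality and take close crops.

```bash
cat > h.py <<'E'
import numpy as np,cv2,pickle
def world(p):
    v,u=np.mgrid[0:480,0:640];z=p["range_z"]
    c=np.stack([(u-p["cx"])/p["fx"]*z,(v-p["cy"])/p["fy"]*z,z,np.ones_like(z)],-1)
    return (c@np.linalg.inv(p["view"]).T)[...,:3]
def proj(p,X):
    X=np.atleast_2d(X);c=X@p["view"][:3,:3].T+p["view"][:3,3]
    return np.stack([c[:,0]/c[:,2]*p["fx"]+p["cx"],c[:,1]/c[:,2]*p["fy"]+p["cy"]],1)
E
python3 - <<'E'
from h import *
B={"top":{"fine":(237,225,265,263),"mid":(325,219,350,255),"big":(195,142,228,179),"lid":(151,227,185,269),"ls":(362,143,400,189),"sb":(404,221,439,261)},
"side":{"fine":(249,292,293,321),"mid":(317,222,360,258),"big":(145,261,184,303),"lid":(170,363,219,402),"ls":(285,161,334,193),"sb":(375,176,421,212)}}
for n in B:
    p=pickle.load(open(n+".pkl","rb"));w=world(p);im=p["img"]
    tiles=[]
    for k,(a,b,c,d) in B[n].items():
        m=np.zeros((480,640),bool);m[b:d,a:c]=1;m&=p["range_z"]>0
        z=w[...,2][m];s=w[m][z>8]
        ring=np.zeros((480,640),bool);ring[b-8:b-3,a:c]=1
        print(n,k,"h pct",np.percentile(z,[5,25,50,75,95]).round(1),"bench",np.median(w[...,2][ring]).round(1),w[...,2][ring].std().round(1),"c",s[:,:2].mean(0).round(0))
        tiles.append(cv2.resize(im[(b+d)//2-28:(b+d)//2+28,(a+c)//2-28:(a+c)//2+28,::-1],(260,260),interpolation=cv2.INTER_CUBIC))
    cv2.imwrite(f"pics/{n}_tiles.png",np.vstack([np.hstack(tiles[:3]),np.hstack(tiles[3:])]))
E
```

```text
top fine h pct [-4.3 -0.7 15.  18.  21.8] bench -1.8 2.8 c [424. 123.]
top mid h pct [-3.5 11.3 16.1 18.7 22.6] bench -2.0 2.4 c [ 436. -106.]
top big h pct [-4.6 -1.2 13.5 17.2 21.5] bench -2.0 2.4 c [644. 222.]
top lid h pct [-4.8 -1.4  4.  11.1 14.4] bench -1.9 161.3 c [421. 341.]
top ls h pct [-4.3 -0.6 10.6 13.2 16.7] bench -2.1 2.3 c [ 626. -228.]
top sb h pct [-3.   9.  12.  14.4 17.6] bench -1.7 2.5 c [ 423. -330.]
side fine h pct [-1.2 13.5 16.9 18.9 22.9] bench -1.0 88.0 c [420. 129.]
side mid h pct [-3.4 -0.7  9.2 17.5 21.6] bench -1.6 2.0 c [ 432. -101.]
side big h pct [-3.1 -0.7 14.5 17.8 22.1] bench -1.0 93.4 c [640. 227.]
side lid h pct [-2.   2.3 11.1 12.6 14.6] bench -0.6 1.6 c [418. 343.]
side ls h pct [-3.6 -0.6  9.8 13.2 16.7] bench -1.4 59.1 c [ 622. -223.]
side sb h pct [-3.6 -0.4 10.1 13.4 16.8] bench -1.2 2.0 c [ 418. -324.]
```

View pics/top_tiles.png

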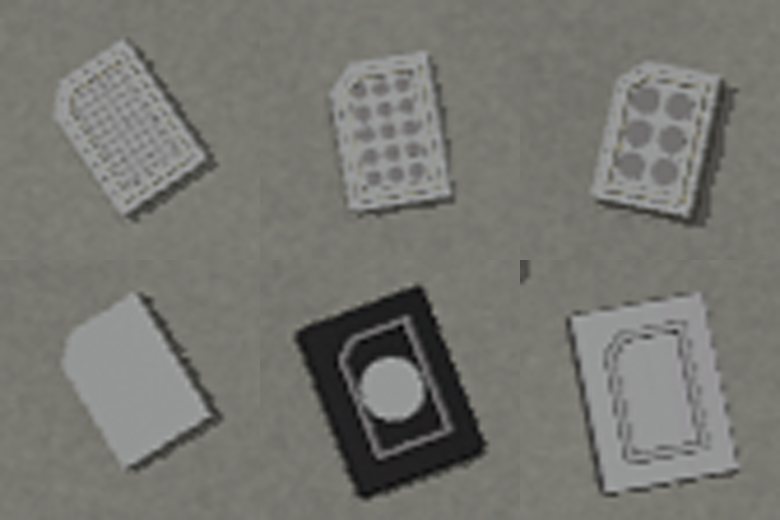

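View pics/side_tiles.png

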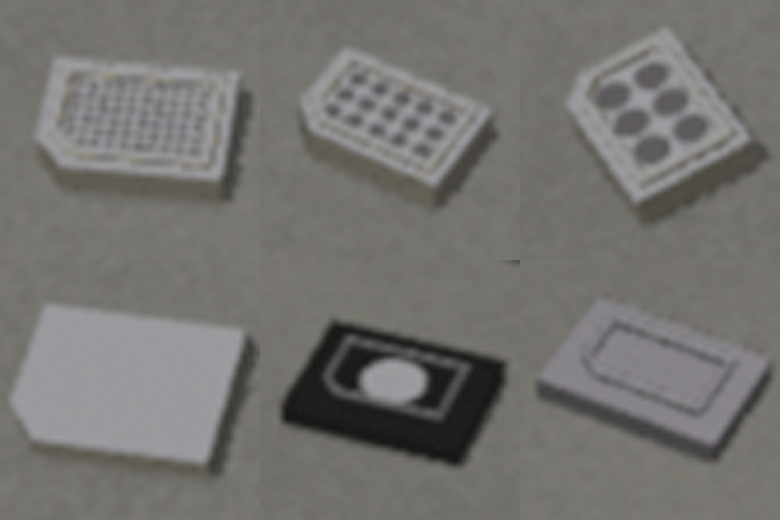

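```bash
cat >> h.py <<'E'
from scipy.optimize import minimize
def outline(L,W,cut,ins=0):
    a,b=L/2-ins,W/2-ins;c=cut-ins*(2-2**.5) if cut else 0
    return np.array([[-a,-b],[a,-b],[a,b-c],[a-c,b],[-a,b]]) if cut else np.array([[-a,-b],[a,-b],[a,b],[-a,b]])
S=8
def fit(p,init,kind,zb,pad=9,yaws=(-.6,-.4,-.2,0,.2,.4,.6),occ=None):
    """x,y,yaw of tray/lid/plate whose underside is at zb; init x,y"""
    h={"tray":18,"lid":13,"plate":14}[kind]
    O=outline(104,78,0) if kind=="plate" else outline(84,58,14)
    I=outline(104,78,0,13) if kind=="plate" else outline(84,58,14,4.5)
    img=p["img"].astype(np.float32).mean(2)
    c=proj(p,[[*init[:2],zb+h]])[0]; r=40
    u0,v0=int(c[0])-r,int(c[1])-r;n=2*r+1
    G=img[max(v0,0):v0+n,u0:u0+n]
    def m(q):
        t=np.zeros((n*S,n*S),np.uint8)
        cv2.fillPoly(t,[np.round(((q-[u0,v0]+.5)*S-.5)*16).astype(np.int32)],255,shift=4)
        return cv2.resize(t,(n,n),interpolation=cv2.INTER_AREA)/255.
    def masks(x):
        R=np.array([[np.cos(x[2]),-np.sin(x[2])],[np.sin(x[2]),np.cos(x[2])]])
        P=lambda o,z:proj(p,np.c_[o@R.T+x[:2],np.full(len(o),z)])
        T=P(O,zb+h);H=cv2.convexHull(np.vstack([T,P(O,zb)]).astype(np.float32))[:,0]
        return m(T),np.clip(m(H)-m(T),0,1),m(P(I,zb+h))
    def cost(x):
        t,s,i=masks(x);b=1-t-s
        near=cv2.dilate((t+s>0).astype(np.uint8),np.ones((pad,pad)))*(i<.02)
        if occ is not None: near=near*(~occ[v0:v0+n,u0:u0+n])
        med=lambda k:np.median(G[(k>.95)&(near>0)]) if ((k>.95)&(near>0)).sum()>5 else (G[(k>.5)&(near>0)].mean() if ((k>.5)&(near>0)).any() else 0)
        M=t*med(t)+s*med(s)+b*np.median(G[(b>.99)&(near>0)])
        return (np.minimum(np.abs(G-M),40)*near).sum()/near.sum()
    best=None
    for y in yaws:
        x0=np.array([*init[:2],y])
        f=minimize(cost,x0,method="Nelder-Mead",options=dict(initial_simplex=[x0,x0+[6,0,0],x0+[0,6,0],x0+[0,0,.15]],xatol=.02,fatol=1e-4,maxiter=200))
        if best is None or f.fun<best.fun:best=f
    f=minimize(cost,best.x,method="Nelder-Mead",options=dict(initial_simplex=[best.x,best.x+[2,0,0],best.x+[0,2,0],best.x+[0,0,.03]],xatol=.02,fatol=1e-4))
    return f.x,f.fun
E
cat > m0.py <<'E'
from h import *
I={"fine":(422,126,"tray"),"mid":(434,-103,"tray"),"big":(642,225,"tray"),"lid":(420,342,"lid"),"ls":(624,-225,"plate"),"sb":(420,-327,"plate")}
for k,(x,y,t) in I.items():
    for n in("top","side"):
        f,c=fit(pickle.load(open(n+".pkl","rb")),(x,y),t,0);print(k,n,f.round(3),round(c,2))
E
time python3 m0.py
```

```text
fine top [442.234 130.829  -0.944] 5.89
fine side [423.503 125.807   0.58 ] 4.82
mid top [ 4.36932e+02 -1.05246e+02  1.45000e-01] 5.34
mid side [541.219 -48.245  -1.095] 1.23
big top [499.138 295.049   1.907] 1.53
big side [ 6.44291e+02  2.24954e+02 -2.14000e-01] 3.72
lid top [562.799 376.969  -2.219] 1.29
lid side [420.771 342.958   0.55 ] 5.33
ls top [ 6.25507e+02 -2.28778e+02  3.45000e-01] 3.48
ls side [ 6.24678e+02 -2.28372e+02  3.59000e-01] 4.93
sb top [ 4.21384e+02 -3.31185e+02  1.70000e-01] 4.19
sb side [ 255.62  -204.479    1.661] 0.74
  return _methods._mean(a, axis=axis, dtype=dtype,
  ret = ret.dtype.type(ret / rcount)

real	0m23.262s
user	0m23.363s
sys	0m0.338s
```

```bash
python3 - <<'E'
s=open("h.py").read()
s=s.replace("near=cv2.dilate((t+s>0).astype(np.uint8),np.ones((pad,pad)))*(i<.02)","near=disc*(i<.02)\n        pen=max(0,np.hypot(*(x[:2]-init[:2]))-20)+50*max(0,abs(x[2])-.8)")
s=s.replace("/near.sum()\n","/1000+pen\n")
s=s.replace("    G=img[","    disc=np.zeros((n,n),np.uint8);cv2.circle(disc,(r,r),int(p['fx']/ (p['view'][:3]@[*init[:2],zb+h,1])[2]*(78 if kind=='plate' else 64)),1,-1)\n    G=img[")
open("h.py","w").write(s)
E
python3 m0.py
```

```text
fine top [424.788 123.844   0.584] 5.99
fine side [423.329 125.901   0.593] 7.54
mid top [ 4.36801e+02 -1.05329e+02  1.52000e-01] 4.81
mid side [ 4.35584e+02 -1.04052e+02  1.52000e-01] 5.96
big top [ 6.45384e+02  2.22395e+02 -2.19000e-01] 5.62
big side [ 6.44338e+02  2.25043e+02 -2.21000e-01] 6.31
lid top [421.55  340.886   0.543] 5.43
lid side [420.821 343.062   0.55 ] 9.21
ls top [ 6.25495e+02 -2.28787e+02  3.46000e-01] 6.08
ls side [ 6.24427e+02 -2.28536e+02  3.58000e-01] 8.13
sb top [ 4.21433e+02 -3.31211e+02  1.69000e-01] 7.09
sb side [ 4.19429e+02 -3.29326e+02  1.69000e-01] 7.49
```

```bash
cat >> h.py <<'E'
from scipy.spatial.transform import Rotation as Rot
def go(x,y,z,yaw):
    from cell import sense
    s=sense();M=Rot.from_rotvec(s["eef_rot"]).as_matrix();a=np.arctan2(M[1,0],M[0,0]);p=s["tool_pos"]
    roll=-((yaw-a+np.pi/2)%np.pi-np.pi/2)
    d=np.array([x,y,z])-p;Mt=M@Rot.from_euler("z",roll).as_matrix()
    print("t",s["t"],"pos",p.round(1),"az",a.round(3),"tiltz",M[:,2].round(3),"J",s["joint_pos"].round(2),"F",s["wrist_force"].round(1),"open",round(s["opening"],1))
    print("roll",roll.round(3),"now-frame",(M.T@d).round(1),"after-roll frame",(Mt.T@d).round(1))
E
python3 - <<'E'
import cell
print([n for n in dir(cell) if n[0]!='_'])
print(getattr(cell,"grip_point_offset",None))
from h import *
go(600,-230,150,.588)
E
```

```text
['Unreachable', 'grip_point_offset', 'job_done', 'recognise', 'regions_of', 'sense', 'snapshot', 'tip_of']
18.700000000000003
t 0.7 pos [ 157.  -656.4  231.3] az 0.235 tiltz [-0.  0. -1.] J [ 1.19  0.43  0.07  1.61 -0.03  1.11 -0.07] F [0.5 0.2 0.1] open 85.7
roll -0.353 now-frame [ 530.  -311.7   81.3] after-roll frame [ 605.1 -109.1   81.3]
```

>>> step_arm(
  rows=[
    [0,0,0,-0.118,-1],
    [0,0,0,-0.118,-1],
    [0,0,0,-0.117,-1],
    [50,-9,7,0,-1],
    [50,-9,7,0,-1],
  ],
  grip_force=40,
)

```text
t: 1.32
tool_pos: [230.7, -585.3, 217.1]
eef_rot: [3.007, 0.908, 0.0]
wrist_force: [1.5, -0.8, 0.6]
opening: 85.3
gripper_force: 0.0
```

>>> step_arm(
  rows=[
    [50,-9,7,0,-1],
    [50,-9,7,0,-1],
    [50,-9,7,0,-1],
    [50,-9,7,0,-1],
    [50,-9,7,0,-1],
  ],
)

```text
t: 1.95
tool_pos: [414.4, -408.8, 182.3]
eef_rot: [3.007, 0.91, 0.0]
wrist_force: [0.5, -0.1, -0.1]
opening: 85.2
gripper_force: 0.0
```

>>> step_arm(
  rows=[
    [50,-9,7,0,-1],
    [50,-9,7,0,-1],
    [50,-9,7,0,-1],
    [50,-9,7,0,-1],
    [50,-9,7,0,-1],
  ],
)

```text
t: 2.58
tool_pos: [597.6, -232.8, 147.3]
eef_rot: [3.007, 0.909, 0.0]
wrist_force: [-0.1, -1.0, 0.3]
opening: 85.5
gripper_force: 0.0
```

```bash
python3 -c "
from h import *
go(424.1,124.9,60,.588)"
```

```text
t 2.575 pos [ 597.6 -232.8  147.3] az 0.587 tiltz [ 0. -0. -1.] J [ 0.43  0.46 -0.2   1.75  0.11  0.94 -0.81] F [-0.1 -1.   0.3] open 85.5
roll -0.001 now-frame [  53.8 -393.9   87.2] after-roll frame [  54.1 -393.9   87.2]
```

>>> step_arm(
  rows=[
    [5.4,-39.4,0,0,-1],
    [5.4,-39.4,0,0,-1],
    [5.4,-39.4,0,0,-1],
    [5.4,-39.4,0,0,-1],
    [5.4,-39.4,0,0,-1],
  ],
)

```text
t: 3.2
tool_pos: [509.1, -53.9, 147.5]
eef_rot: [3.007, 0.91, 0.001]
wrist_force: [0.5, 0.1, -0.4]
opening: 85.4
gripper_force: 0.0
```

>>> step_arm(
  rows=[
    [5.4,-39.4,12,0,-1],
    [5.4,-39.4,20,0,-1],
    [5.4,-39.4,20,0,-1],
    [5.4,-39.4,20,0,-1],
    [5.4,-39.4,15,0,-1],
  ],
)

```text
t: 3.82
tool_pos: [422.3, 125.0, 59.9]
eef_rot: [-3.007, -0.909, -0.0]
wrist_force: [0.5, 0.8, -0.3]
opening: 85.3
gripper_force: 0.0
```

```bash
python3 - <<'E'
from h import *
from cell import snapshot
go(424.1,124.9,0.5,.588)
p=snapshot("side");pickle.dump(p,open("side1.pkl","wb"))
c=proj(p,[[424,125,30]])[0].astype(int)
cv2.imwrite("pics/g1.png",cv2.resize(p["img"][c[1]-70:c[1]+50,c[0]-80:c[0]+80,::-1],(800,600),interpolation=cv2.INTER_CUBIC))
s=__import__("cell").sense();print(proj(p,s["tool_pos"]),c)
E
```

```text
t 3.825 pos [422.3 125.   59.9] az 0.587 tiltz [ 0.  0. -1.] J [-0.12  0.32 -0.36  2.24  0.2   0.6  -1.61] F [ 0.5  0.8 -0.3] open 85.3
roll -0.001 now-frame [ 1.4  1.  59.4] after-roll frame [ 1.4  1.  59.4]
[[270.66044594 292.93158477]] [271 299]
```

View pics/g1.png

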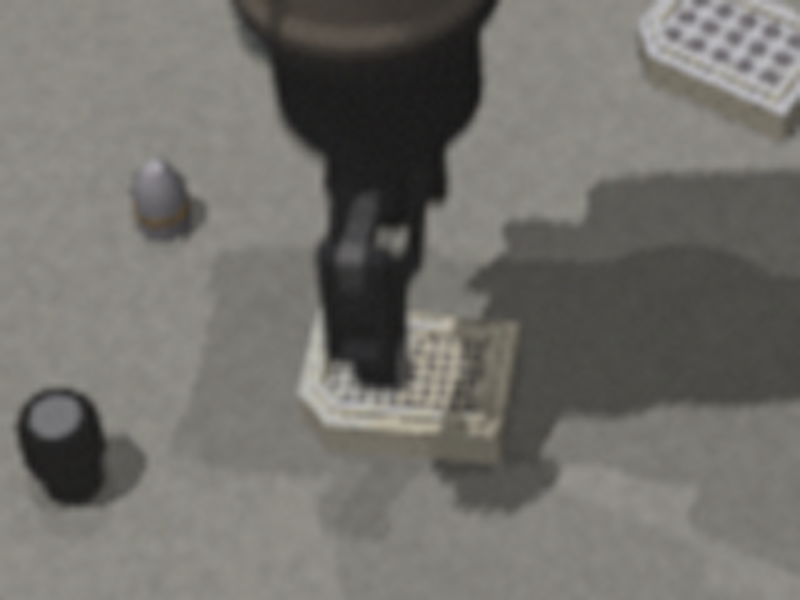

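The tool sits over tray_fine (crop centre 410,380), with fingers at its long sides and clear of the eyepiece and objective. I descend and grip.

>>> step_arm(
  rows=[
    [1.4,1,15,0,-1],
    [0,0,15,0,-1],
    [0,0,15,0,-1],
    [0,0,10,0,-1],
    [0,0,4.5,0,-1],
  ],
)

```text
t: 4.5
tool_pos: [424.5, 123.6, 0.1]
eef_rot: [3.007, 0.909, -0.001]
wrist_force: [0.2, 0.6, 0.0]
opening: 85.5
gripper_force: 0.0
```

>>> step_arm(
  rows=[
    [0,0,0,0,1],
    [0,0,0,0,1],
    [0,0,0,0,1],
    [0,0,0,0,1],
    [0,0,0,0,1],
  ],
)

```text
t: 5.12
tool_pos: [424.9, 124.0, 1.3]
eef_rot: [3.007, 0.91, 0.001]
wrist_force: [-0.8, -0.2, 7.0]
opening: 56.8
gripper_force: 43.4
```

>>> step_arm(
  rows=[
    [0,0,0,0,1],
    [0,0,0,0,1],
    [0,0,-5,0,1],
    [0,0,-10,0,1],
    [0,0,-15,0,1],
  ],
)

```text
t: 5.75
tool_pos: [424.5, 123.9, 31.7]
eef_rot: [-3.007, -0.91, 0.001]
wrist_force: [0.3, 0.7, -0.5]
opening: 56.6
gripper_force: 42.7
```

```bash
python3 - <<'E'
from h import *
from cell import snapshot
go(424.1,124.9,0.5,.588)
p=snapshot("side");pickle.dump(p,open("side1.pkl","wb"))
c=proj(p,[[424,125,30]])[0].astype(int)
cv2.imwrite("pics/g2.png",cv2.resize(p["img"][c[1]-60:c[1]+30,c[0]-60:c[0]+60,::-1],(800,600),interpolation=cv2.INTER_CUBIC))
E
```

```text
t 5.75 pos [424.5 123.9  31.7] az 0.588 tiltz [-0. -0. -1.] J [-0.14  0.38 -0.34  2.25  0.24  0.54 -1.64] F [ 0.3  0.7 -0.5] open 56.6
roll -0.0 now-frame [ 0.3 -1.  31.2] after-roll frame [ 0.3 -1.  31.2]
```

View pics/g2.png

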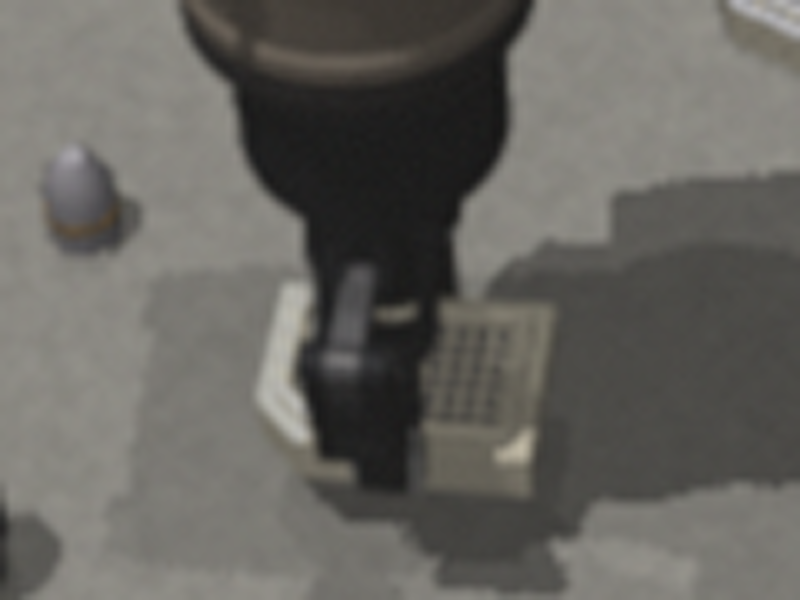

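The tray is held level (crop 400,400) with the fingertips near its underside. I raise it and carry it to the light stand.

>>> step_arm(
  rows=[
    [0,0,-30,0,1],
    [0,0,-40,0.08,1],
    [0,0,-15,0.08,1],
    [0,0,0,0.076,1],
    [0,0,0,0,1],
  ],
)

```text
t: 6.42
tool_pos: [424.8, 123.9, 116.5]
eef_rot: [-3.093, -0.55, -0.002]
wrist_force: [-0.2, 0.2, -1.1]
opening: 56.9
gripper_force: 43.1
```

```bash
python3 -c "
from h import *
go(624.7,-228.8,60,.352)"
```

```text
t 6.425 pos [424.8 123.9 116.5] az 0.352 tiltz [ 0.001  0.    -1.   ] J [-0.11  0.22 -0.35  2.2   0.11  0.73 -1.76] F [-0.2  0.2 -1.1] open 56.9
roll 0.0 now-frame [ 66.  400.   56.6] after-roll frame [ 66.  400.   56.6]
```

>>> step_arm(
  rows=[
    [5,30,0,0,1],
    [6.1,37,0,0,1],
    [6.1,37,0,0,1],
    [6.1,37,0,0,1],
    [6.1,37,0,0,1],
  ],
)

```text
t: 7.05
tool_pos: [513.9, -34.2, 115.8]
eef_rot: [-3.092, -0.553, 0.0]
wrist_force: [-0.1, 1.1, 0.2]
opening: 57.3
gripper_force: 43.1
```

>>> step_arm(
  rows=[
    [6.1,37,0,0,1],
    [6.1,37,0,0,1],
    [6.1,37,0,0,1],
    [6.1,37,0,0,1],
    [6.1,37,10,0,1],
  ],
)

```text
t: 7.68
tool_pos: [606.7, -197.3, 106.2]
eef_rot: [-3.092, -0.553, -0.001]
wrist_force: [-1.5, 0.7, -0.5]
opening: 57.1
gripper_force: 43.1
```

>>> step_arm(
  rows=[
    [6.2,37,15,0,1],
    [0,0,15,0,1],
    [0,0,10,0,1],
    [0,0,6,0,1],
    [0,0,0,0,1],
  ],
)

```text
t: 8.3
tool_pos: [624.3, -228.1, 59.8]
eef_rot: [-3.092, -0.552, 0.0]
wrist_force: [0.6, -0.1, -0.2]
opening: 57.1
gripper_force: 43.1
```

```bash
python3 - <<'E'
from h import *
from cell import snapshot
go(624.7,-228.8,36,.352)
T=[]
for n in("top","side"):
    p=snapshot(n);pickle.dump(p,open(n+"2.pkl","wb"))
    c=proj(p,[[625,-229,40]])[0].astype(int)
    T.append(cv2.resize(p["img"][c[1]-35:c[1]+35,c[0]-35:c[0]+35,::-1],(400,400),interpolation=cv2.INTER_CUBIC))
cv2.imwrite("pics/p1.png",np.hstack(T))
E
```

```text
t 8.3 pos [ 624.3 -228.1   59.8] az 0.353 tiltz [-0.  0. -1.] J [ 0.37  0.6  -0.16  1.75  0.12  0.81 -1.06] F [ 0.6 -0.1 -0.2] open 57.1
roll 0.001 now-frame [ 0.1  0.8 23.8] after-roll frame [ 0.1  0.8 23.8]
```

View pics/p1.png

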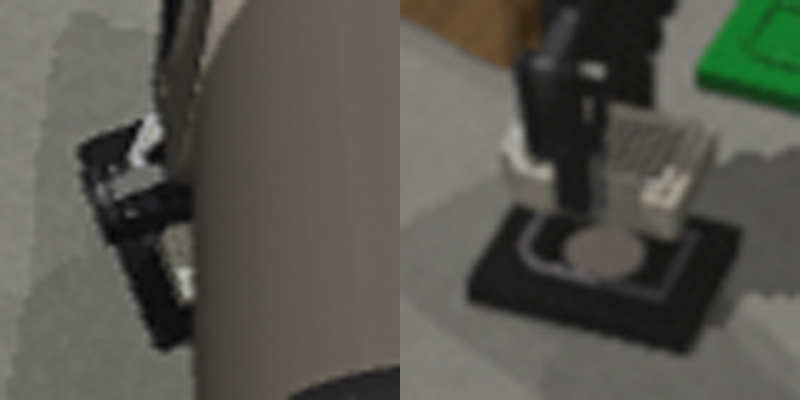

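The picture shows the tray hovering square over the stand, cut corners matching. I descend.

>>> step_arm(
  rows=[
    [0,0.8,12,0,1],
    [0,0,12,0,1],
    [0,0,10,0,1],
    [0,0,3,0,1],
    [0,0,0,0,1],
  ],
)

```text
t: 9.02
tool_pos: [624.7, -229.5, 22.5]
eef_rot: [-3.093, -0.55, 0.001]
wrist_force: [0.1, -0.5, 0.7]
opening: 56.7
gripper_force: 43.1
```

>>> step_arm(
  rows=[
    [0,0,2,0,1],
    [0,0,2,0,1],
    [0,0,2,0,1],
    [0,0,1,0,1],
    [0,0,0,0,1],
  ],
)

```text
t: 9.65
tool_pos: [624.8, -229.5, 15.8]
eef_rot: [-3.093, -0.55, -0.0]
wrist_force: [0.5, 0.8, -0.3]
opening: 57.1
gripper_force: 43.1
```

>>> step_arm(
  rows=[
    [0,0,0.6,0,1],
    [0,0,0.6,0,1],
    [0,0,0.6,0,1],
    [0,0,0,0,1],
    [0,0,0,0,1],
  ],
)

```text
t: 10.28
tool_pos: [624.9, -229.6, 15.3]
eef_rot: [3.093, 0.55, 0.0]
wrist_force: [-7.4, 3.2, 17.0]
opening: 57.0
gripper_force: 45.1
```

>>> step_arm(
  rows=[
    [0,0,0,0,0.3],
    [0,0,0,0,-0.2],
    [0,0,0,0,-0.6],
    [0,0,0,0,-1],
    [0,0,0,0,-1],
  ],
)

```text
t: 10.9
tool_pos: [624.7, -229.6, 13.8]
eef_rot: [-3.093, -0.55, 0.0]
wrist_force: [0.4, 0.4, 0.2]
opening: 85.2
gripper_force: 0.0
```

>>> step_arm(
  rows=[
    [0,0,-8,0,-1],
    [0,0,-15,0,-1],
    [0,0,-30,0,-1],
    [0,0,-40,0,-1],
    [0,0,0,0,-1],
  ],
)

```text
t: 11.52
tool_pos: [626.8, -230.2, 111.6]
eef_rot: [3.09, 0.549, 0.009]
wrist_force: [0.3, 0.2, 0.1]
opening: 85.3
gripper_force: 0.0
```

```bash
python3 -c "
from h import *
go(421.2,342,110,.547)"
```

```text
t 11.525 pos [ 626.8 -230.2  111.6] az 0.352 tiltz [ 0.006 -0.002 -1.   ] J [ 0.38  0.53 -0.17  1.72  0.11  0.89 -1.05] F [0.3 0.2 0.1] open 85.3
roll -0.195 now-frame [   4.  -608.    -0.7] after-roll frame [ 122.  -595.7   -0.7]
```

>>> step_arm(
  rows=[
    [0.2,-25,0,0,-1],
    [0.2,-40,0,0,-1],
    [0.3,-43,0,0,-1],
    [0.3,-50,0,0,-1],
    [0.3,-50,0,0,-1],
  ],
)

```text
t: 12.15
tool_pos: [553.6, -32.6, 107.4]
eef_rot: [3.093, 0.549, 0.001]
wrist_force: [0.4, 0.9, 0.4]
opening: 85.3
gripper_force: 0.0
```

>>> step_arm(
  rows=[
    [0.3,-50,0,0,-1],
    [0.3,-50,0,0,-1],
    [0.3,-50,0,0,-1],
    [0.3,-50,0,0,-1],
    [0.3,-50,0,0,-1],
  ],
)

```text
t: 12.78
tool_pos: [468.9, 202.7, 107.4]
eef_rot: [3.093, 0.549, 0.001]
wrist_force: [0.1, -0.1, 0.5]
opening: 85.4
gripper_force: 0.0
```

>>> step_arm(
  rows=[
    [0.3,-50,0,0,-1],
    [0.3,-50,0,0,-1],
    [0.3,-50,0,0,-1],
    [0,0,0,-0.1,-1],
    [0,0,0,-0.095,-1],
  ],
)

```text
t: 13.4
tool_pos: [418.2, 343.1, 107.2]
eef_rot: [3.023, 0.855, 0.0]
wrist_force: [0.0, -0.4, -0.4]
opening: 85.8
gripper_force: 0.0
```

```bash
python3 - <<'E'
from h import *
from cell import snapshot
go(421.2,342,3,.547)
T=[]
for n in("top","side"):
    p=snapshot(n);pickle.dump(p,open(n+"3.pkl","wb"))
    for z in(14,19): print(n,z,fit(p,(625,-229),"tray",z,yaws=(.25,.35,.45)))
    c=proj(p,[[625,-229,30]])[0].astype(int)
    T.append(cv2.resize(p["img"][c[1]-28:c[1]+28,c[0]-28:c[0]+28,::-1],(400,400),interpolation=cv2.INTER_CUBIC))
    w=world(p);x=w.reshape(-1,3);R=np.array([[np.cos(.352),np.sin(.352)],[-np.sin(.352),np.cos(.352)]])
    l=(x[:,:2]-[625,-229])@R.T
    for sx in(-1,1):
        for sy in (-1,1):
            m=(abs(l[:,0]*sx-20)<20)&(abs(l[:,1]*sy-12)<13);print(sx,sy,np.median(x[m,2]).round(1),m.sum())
cv2.imwrite("pics/p2.png",np.hstack(T))
E
```

```text
t 13.4 pos [418.2 343.1 107.2] az 0.552 tiltz [ 0. -0. -1.] J [-0.48  0.39 -0.4   2.    0.21  0.8  -2.01] F [ 0.  -0.4 -0.4] open 85.8
roll 0.005 now-frame [  2.    2.5 104.2] after-roll frame [  2.    2.5 104.2]
top 14 (array([ 6.15385308e+02, -2.19777763e+02,  4.61001049e-01]), np.float64(21.857898094244565))
top 19 (array([ 6.24973789e+02, -2.16675798e+02,  3.11612123e-01]), np.float64(20.996527159410366))
-1 -1 31.2 145
-1 1 31.6 152
1 -1 31.7 148
1 1 30.9 144
side 14 (array([ 6.23166029e+02, -2.27667494e+02,  3.42883648e-01]), np.float64(20.965078824091897))
side 19 (array([ 6.19840219e+02, -2.23628189e+02,  3.38543623e-01]), np.float64(19.087715454999138))
-1 -1 31.4 110
-1 1 31.4 98
1 -1 31.8 101
1 1 31.5 104
```

View pics/p2.png

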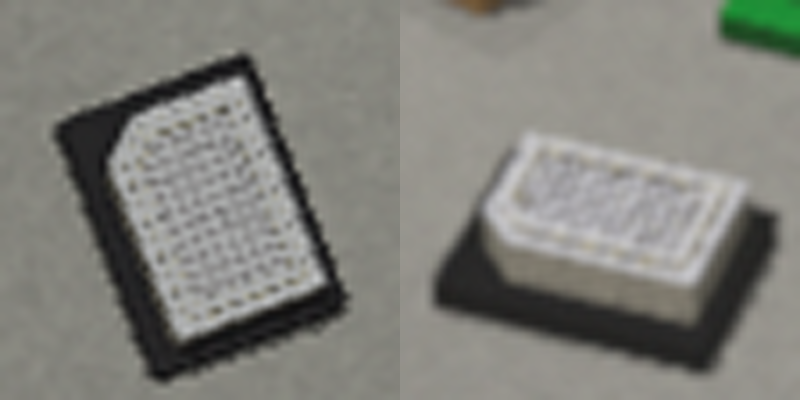

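tray_fine sits level on the stand (left 220,200; right 615,220), its corners equal in height about 18 mm above the plate. Next is the lid.

>>> step_arm(
  rows=[
    [2,2.5,25,0.005,-1],
    [0,0,30,0,-1],
    [0,0,25,0,-1],
    [0,0,15,0,-1],
    [0,0,9,0,-1],
  ],
)

```text
t: 14.12
tool_pos: [421.8, 341.3, 2.6]
eef_rot: [3.027, 0.839, -0.0]
wrist_force: [-0.5, -0.5, -0.2]
opening: 85.2
gripper_force: 0.0
```

>>> step_arm(
  rows=[
    [0,0,0,0,-1],
    [0,0,0,0,1],
    [0,0,0,0,1],
    [0,0,0,0,1],
    [0,0,0,0,1],
  ],
)

```text
t: 14.75
tool_pos: [422.2, 341.7, 4.1]
eef_rot: [-3.027, -0.84, -0.002]
wrist_force: [-2.2, -1.8, 8.9]
opening: 56.6
gripper_force: 40.5
```

>>> step_arm(
  rows=[
    [0,0,0,0,1],
    [0,0,0,0,1],
    [0,0,0,0,1],
    [0,0,-5,0,1],
    [0,0,-10,0,1],
  ],
)

```text
t: 15.38
tool_pos: [421.7, 341.3, 18.6]
eef_rot: [3.027, 0.841, -0.0]
wrist_force: [-1.0, -0.2, 0.1]
opening: 56.2
gripper_force: 42.7
```

>>> step_arm(
  rows=[
    [0,0,-15,0,1],
    [0,0,-30,0,1],
    [0,0,-40,0.1,1],
    [0,0,-15,0.095,1],
    [0,0,0,0,1],
  ],
)

```text
t: 16.0
tool_pos: [422.4, 341.9, 120.0]
eef_rot: [-3.093, -0.542, -0.004]
wrist_force: [-0.6, 0.0, -0.4]
opening: 56.5
gripper_force: 42.7
```

```bash
python3 -c "
from h import *
go(625,-229.3,80,.352)"
```

```text
t 16.0 pos [422.4 341.9 120. ] az 0.347 tiltz [ 0.003  0.002 -1.   ] J [-0.5   0.37 -0.36  1.99  0.17  0.81 -2.18] F [-0.6  0.  -0.4] open 56.5
roll -0.005 now-frame [ -3.9 606.1  39.4] after-roll frame [ -6.9 606.1  39.4]
```

>>> step_arm(
  rows=[
    [-0.3,25,0,-0.005,1],
    [-0.6,45,0,0,1],
    [-0.6,45,0,0,1],
    [-0.6,45,0,0,1],
    [-0.6,45,0,0,1],
  ],
)

```text
t: 16.62
tool_pos: [489.6, 146.4, 117.5]
eef_rot: [3.092, 0.554, -0.002]
wrist_force: [1.2, 1.1, -1.5]
opening: 56.6
gripper_force: 42.7
```

>>> step_arm(
  rows=[
    [-0.6,50,0,0,1],
    [-0.6,50,0,0,1],
    [-0.6,50,0,0,1],
    [-0.6,50,0,0,1],
    [-0.6,50,0,0,1],
  ],
)

```text
t: 17.25
tool_pos: [573.0, -89.3, 117.3]
eef_rot: [-3.092, -0.554, 0.002]
wrist_force: [1.3, -0.6, -0.5]
opening: 56.3
gripper_force: 42.7
```

>>> step_arm(
  rows=[
    [-0.6,50,0,0,1],
    [-0.6,50,0,0,1],
    [-0.3,35,15,0,1],
    [0,15,15,0,1],
    [0,0,10,0,1],
  ],
)

```text
t: 17.88
tool_pos: [622.5, -229.2, 76.2]
eef_rot: [-3.092, -0.55, 0.003]
wrist_force: [0.1, 0.0, 0.8]
opening: 56.2
gripper_force: 42.7
```

```bash
python3 -c "
from h import *
go(625,-229.3,44,.352)"
```

```text
t 17.875 pos [ 622.5 -229.2   76.2] az 0.352 tiltz [-0.002  0.001 -1.   ] J [ 0.36  0.57 -0.15  1.74  0.11  0.84 -1.05] F [0.1 0.  0.8] open 56.2
roll 0.0 now-frame [ 2.3  1.  32.2] after-roll frame [ 2.3  1.  32.2]
```

>>> step_arm(
  rows=[
    [2.3,1,10,0,1],
    [0,0,12,0,1],
    [0,0,8,0,1],
    [0,0,2,0,1],
    [0,0,0,0,1],
  ],
)

```text
t: 18.5
tool_pos: [625.9, -229.2, 46.2]
eef_rot: [3.093, 0.55, 0.0]
wrist_force: [-0.1, 0.2, -0.6]
opening: 56.1
gripper_force: 42.7
```

>>> step_arm(
  rows=[
    [0,0,2,0,1],
    [0,0,2,0,1],
    [0,0,1.5,0,1],
    [0,0,1,0,1],
    [0,0,0,0,1],
  ],
)

```text
t: 19.12
tool_pos: [625.8, -229.2, 39.4]
eef_rot: [-3.093, -0.55, 0.0]
wrist_force: [-1.0, 0.6, -0.5]
opening: 56.3
gripper_force: 42.7
```

>>> step_arm(
  rows=[
    [-0.8,0,0.8,0,1],
    [0,0,0.8,0,1],
    [0,0,0.8,0,1],
    [0,0,0.8,0,1],
    [0,0,0,0,1],
  ],
)

```text
t: 19.75
tool_pos: [625.1, -229.5, 36.3]
eef_rot: [-3.093, -0.55, -0.0]
wrist_force: [0.5, 0.8, 0.1]
opening: 56.1
gripper_force: 42.7
```

>>> step_arm(
  rows=[
    [0,0,0.7,0,1],
    [0,0,0.6,0,1],
    [0,0,0,0,1],
    [0,0,0,0,1],
    [0,0,0,0,1],
  ],
)

```text
t: 20.38
tool_pos: [625.2, -229.6, 36.1]
eef_rot: [3.093, 0.55, 0.001]
wrist_force: [-5.7, 2.3, 16.6]
opening: 56.2
gripper_force: 44.3
```

>>> step_arm(
  rows=[
    [0,0,0,0,0.3],
    [0,0,0,0,-0.2],
    [0,0,0,0,-0.6],
    [0,0,0,0,-1],
    [0,0,0,0,-1],
  ],
)

```text
t: 21.0
tool_pos: [625.1, -229.5, 34.9]
eef_rot: [-3.093, -0.55, 0.0]
wrist_force: [0.8, -0.0, 0.3]
opening: 85.2
gripper_force: 0.0
```

>>> step_arm(
  rows=[
    [0,0,-8,0,-1],
    [0,0,-15,0,-1],
    [0,0,-30,0,-1],
    [0,0,-30,0.1,-1],
    [0,0,0,0.16,-1],
  ],
)

```text
t: 21.62
tool_pos: [626.7, -230.1, 122.0]
eef_rot: [3.137, 0.137, 0.008]
wrist_force: [0.3, 0.6, -0.7]
opening: 85.5
gripper_force: 0.0
```

>>> step_arm(
  rows=[
    [0,0,0,0.16,-1],
    [0,0,0,0.15,-1],
    [0,-30,0,0,-1],
    [0,-40,0,0,-1],
    [0,-40,0,0,-1],
  ],
)

```text
t: 22.25
tool_pos: [649.4, -121.1, 119.4]
eef_rot: [-3.123, 0.343, -0.002]
wrist_force: [-0.1, 0.5, -0.8]
opening: 85.3
gripper_force: 0.0
```

```bash
python3 -c "
from h import *
go(644.9,223.7,100,-.22)"
```

```text
t 22.25 pos [ 649.4 -121.1  119.4] az -0.219 tiltz [ 0.001  0.    -1.   ] J [ 0.11  0.51 -0.03  1.73  0.02  0.9  -1.72] F [-0.1  0.5 -0.8] open 85.3
roll 0.001 now-frame [ -79.2 -335.6   19.4] after-roll frame [ -79.7 -335.5   19.4]
```

>>> step_arm(
  rows=[
    [-10,-42,0,0,-1],
    [-10,-42,0,0,-1],
    [-10,-42,0,0,-1],
    [-10,-42,0,0,-1],
    [-10,-42,0,0,-1],
  ],
)

```text
t: 22.88
tool_pos: [645.8, 95.2, 119.4]
eef_rot: [-3.122, 0.342, -0.002]
wrist_force: [0.3, 0.6, -0.7]
opening: 85.2
gripper_force: 0.0
```

>>> step_arm(
  rows=[
    [-10,-42,0,0,-1],
    [-10,-42,0,0,-1],
    [-9.4,-41.6,20,0,-1],
    [0,0,20,0,-1],
    [0,0,0,0,-1],
  ],
)

```text
t: 23.5
tool_pos: [643.3, 221.9, 77.2]
eef_rot: [3.122, -0.342, -0.003]
wrist_force: [0.1, -0.6, 0.1]
opening: 85.4
gripper_force: 0.0
```

```bash
python3 - <<'E'
from h import *
from cell import snapshot
go(644.9,223.7,3,-.22)
T=[]
for n in("top","side"):
    p=snapshot(n);pickle.dump(p,open(n+"4.pkl","wb"))
    print(n,"lid",fit(p,(625,-229),"lid",32,yaws=(.25,.35,.45)))
    c=proj(p,[[625,-229,40]])[0].astype(int)
    T.append(cv2.resize(p["img"][c[1]-28:c[1]+28,c[0]-28:c[0]+28,::-1],(400,400),interpolation=cv2.INTER_CUBIC))
    w=world(p);x=w.reshape(-1,3);R=np.array([[np.cos(.352),np.sin(.352)],[-np.sin(.352),np.cos(.352)]])
    l=(x[:,:2]-[625,-229])@R.T
    for sx in(-1,1):
        for sy in (-1,1):
            m=(abs(l[:,0]*sx-20)<20)&(abs(l[:,1]*sy-12)<13);print(sx,sy,np.median(x[m,2]).round(1),m.sum())
cv2.imwrite("pics/p3.png",np.hstack(T))
E
```

```text
t 23.5 pos [643.3 221.9  77.2] az -0.218 tiltz [-0.002 -0.001 -1.   ] J [-0.37  0.59 -0.08  1.7   0.06  0.85 -2.26] F [ 0.1 -0.6  0.1] open 85.4
roll 0.002 now-frame [ 1.3 -2.2 74.2] after-roll frame [ 1.3 -2.2 74.2]
top lid (array([ 6.20534586e+02, -2.19307135e+02,  3.39652568e-01]), np.float64(22.173955224048385))
-1 -1 42.8 153
-1 1 42.9 147
1 -1 43.5 151
1 1 43.2 149
side lid (array([ 6.23250337e+02, -2.27783392e+02,  3.52673369e-01]), np.float64(21.308397080006323))
-1 -1 43.4 105
-1 1 43.6 110
1 -1 43.7 103
1 1 43.1 121
```

View pics/p3.png

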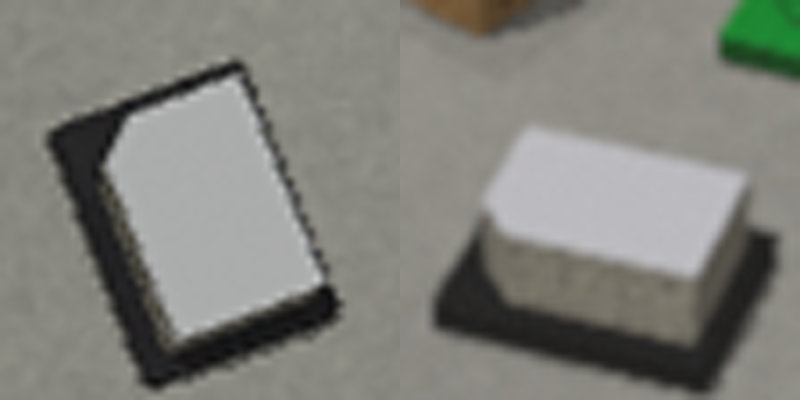

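The lid sits level and flush on tray_fine (left 215,205; right 615,200), about 43.3 mm at all four corners. Next is tray_big.

>>> step_arm(
  rows=[
    [1.3,-2.2,20,0,-1],
    [0,0,20,0,-1],
    [0,0,20,0,-1],
    [0,0,10,0,-1],
    [0,0,4,0,-1],
  ],
)

```text
t: 24.22
tool_pos: [645.5, 224.4, 3.1]
eef_rot: [3.122, -0.342, -0.001]
wrist_force: [-0.2, 0.1, 0.2]
opening: 85.5
gripper_force: 0.0
```

>>> step_arm(
  rows=[
    [0,0,0,0,-1],
    [0,0,0,0,1],
    [0,0,0,0,1],
    [0,0,0,0,1],
    [0,0,0,0,1],
  ],
)

```text
t: 24.85
tool_pos: [646.2, 224.7, 4.9]
eef_rot: [-3.122, 0.342, -0.001]
wrist_force: [-0.1, -0.4, 4.8]
opening: 56.6
gripper_force: 42.5
```

>>> step_arm(
  rows=[
    [0,0,0,0,1],
    [0,0,0,0,1],
    [0,0,0,0,1],
    [0,0,-5,0,1],
    [0,0,-10,0,1],
  ],
)

```text
t: 25.48
tool_pos: [645.6, 224.4, 19.4]
eef_rot: [3.123, -0.342, -0.001]
wrist_force: [-0.2, -0.4, 0.2]
opening: 57.1
gripper_force: 43.0
```

>>> step_arm(
  rows=[
    [0,0,-15,0,1],
    [0,0,-30,-0.1,1],
    [0,0,-40,-0.1,1],
    [0,0,-15,-0.1,1],
    [0,0,0,-0.089,1],
  ],
)

```text
t: 26.1
tool_pos: [646.9, 224.8, 122.1]
eef_rot: [-3.129, -0.272, -0.006]
wrist_force: [0.6, -0.6, -0.4]
opening: 56.9
gripper_force: 43.0
```

```bash
python3 -c "
from h import *
go(420.4,-330.3,70,.169)"
```

```text
t 26.1 pos [646.9 224.8 122.1] az 0.174 tiltz [ 0.003  0.001 -1.   ] J [-0.3   0.55 -0.18  1.66  0.12  0.93 -1.92] F [ 0.6 -0.6 -0.4] open 56.9
roll 0.005 now-frame [-319.2  507.7   50.7] after-roll frame [-316.8  509.2   50.7]
```

>>> step_arm(
  rows=[
    [-14,22,0,0.005,1],
    [-25,40,0,0,1],
    [-25,40,0,0,1],
    [-25,40,0,0,1],
    [-25,40,0,0,1],
  ],
)

```text
t: 26.72
tool_pos: [563.1, 24.8, 120.2]
eef_rot: [3.131, 0.26, 0.002]
wrist_force: [0.5, -0.3, -0.6]
opening: 56.4
gripper_force: 43.0
```

>>> step_arm(
  rows=[
    [-25,40,0,0,1],
    [-25,40,0,0,1],
    [-25,40,0,0,1],
    [-25,40,0,0,1],
    [-25,40,0,0,1],
  ],
)

```text
t: 27.35
tool_pos: [472.8, -193.2, 120.2]
eef_rot: [3.13, 0.26, 0.002]
wrist_force: [0.5, -1.1, -1.1]
opening: 56.9
gripper_force: 43.0
```

>>> step_arm(
  rows=[
    [-25,40,0,0,1],
    [-25,40,10,0,1],
    [-22,40,15,0,1],
    [-4,8,15,0,1],
    [0,0,5,0,1],
  ],
)

```text
t: 27.98
tool_pos: [419.1, -330.5, 73.8]
eef_rot: [-3.13, -0.258, 0.0]
wrist_force: [0.2, 0.0, -0.5]
opening: 56.9
gripper_force: 43.0
```

```bash
python3 -c "
from h import *
go(420.9,-330.2,26,.169)"
```

```text
t 27.975 pos [ 419.1 -330.5   73.8] az 0.165 tiltz [-0.  0. -1.] J [ 0.57  0.4  -0.03  2.05  0.02  0.69 -0.88] F [ 0.2  0.  -0.5] open 56.9
roll -0.004 now-frame [ 1.8  0.  47.8] after-roll frame [ 1.8  0.  47.8]
```

>>> step_arm(
  rows=[
    [1.8,0,15,-0.004,1],
    [0,0,15,0,1],
    [0,0,12,0,1],
    [0,0,5,0,1],
    [0,0,0,0,1],
  ],
)

```text
t: 28.6
tool_pos: [421.1, -330.0, 26.7]
eef_rot: [-3.13, -0.266, 0.001]
wrist_force: [0.1, -0.2, -1.7]
opening: 56.5
gripper_force: 43.0
```

>>> step_arm(
  rows=[
    [0,0,2,0,1],
    [0,0,2,0,1],
    [0,0,1.5,0,1],
    [0,0,0.8,0,1],
    [0,0,0,0,1],
  ],
)

```text
t: 29.22
tool_pos: [421.2, -330.2, 20.7]
eef_rot: [-3.13, -0.266, 0.0]
wrist_force: [0.0, 0.1, 0.2]
opening: 56.5
gripper_force: 43.0
```

>>> step_arm(
  rows=[
    [0,0,0.8,0,1],
    [0,0,0.8,0,1],
    [0,0,0.7,0,1],
    [0,0,0,0,1],
    [0,0,0,0,1],
  ],
)

```text
t: 29.85
tool_pos: [421.2, -330.2, 18.9]
eef_rot: [3.13, 0.266, 0.0]
wrist_force: [-2.7, 1.4, 10.9]
opening: 56.8
gripper_force: 44.3
```

>>> step_arm(
  rows=[
    [0,0,0.6,0,1],
    [0,0,0.6,0,1],
    [0,0,0,0,1],
    [0,0,0,0,1],
    [0,0,0,0,1],
  ],
)

```text
t: 30.48
tool_pos: [421.2, -330.2, 18.7]
eef_rot: [3.13, 0.266, 0.0]
wrist_force: [-10.5, 6.6, 36.6]
opening: 56.7
gripper_force: 47.0
```

>>> step_arm(
  rows=[
    [0,0,0,0,0.3],
    [0,0,0,0,-0.2],
    [0,0,0,0,-0.6],
    [0,0,0,0,-1],
    [0,0,0,0,-1],
  ],
)

```text
t: 31.1
tool_pos: [421.2, -330.2, 17.1]
eef_rot: [-3.13, -0.266, 0.0]
wrist_force: [-0.3, -0.2, -0.3]
opening: 85.4
gripper_force: 0.0
```

>>> step_arm(
  rows=[
    [0,0,-8,0,-1],
    [0,0,-15,0,-1],
    [0,0,-30,0,-1],
    [0,0,-40,0.017,-1],
    [0,0,0,0,-1],
  ],
)

```text
t: 31.72
tool_pos: [422.7, -331.3, 114.0]
eef_rot: [3.129, 0.239, 0.007]
wrist_force: [-0.4, -0.8, 0.1]
opening: 85.4
gripper_force: 0.0
```

```bash
python3 -c "
from h import *
go(436.2,-104.7,80,.152)"
```

```text
t 31.725 pos [ 422.7 -331.3  114. ] az 0.152 tiltz [ 0.005 -0.003 -1.   ] J [ 0.57  0.34 -0.03  2.02  0.01  0.77 -0.89] F [-0.4 -0.8  0.1] open 85.4
roll 0.0 now-frame [  47.5 -222.    33.3] after-roll frame [  47.5 -222.1   33.3]
```

>>> step_arm(
  rows=[
    [5,-22,0,0,-1],
    [8.5,-40,0,0,-1],
    [8.5,-40,0,0,-1],
    [8.5,-40,0,0,-1],
    [8.5,-40,0,0,-1],
  ],
)

```text
t: 32.35
tool_pos: [431.8, -143.1, 110.4]
eef_rot: [3.132, 0.24, 0.0]
wrist_force: [1.6, 0.8, 0.4]
opening: 85.3
gripper_force: 0.0
```

>>> step_arm(
  rows=[
    [8.5,-40,0,0,-1],
    [0,0,20,0,-1],
    [0,0,15,0,-1],
    [0,0,0,0,-1],
    [0,0,0,0,-1],
  ],
)

```text
t: 32.98
tool_pos: [434.4, -104.0, 75.4]
eef_rot: [-3.133, -0.238, 0.0]
wrist_force: [0.5, 0.2, 1.1]
opening: 85.6
gripper_force: 0.0
```

```bash
python3 - <<'E'
from h import *
from cell import snapshot
go(436.2,-104.7,3,.152)
T=[]
for n in("top","side"):
    p=snapshot(n);pickle.dump(p,open(n+"5.pkl","wb"))
    c=proj(p,[[420,-330,30]])[0].astype(int)
    T.append(cv2.resize(p["img"][c[1]-28:c[1]+28,c[0]-28:c[0]+28,::-1],(400,400),interpolation=cv2.INTER_CUBIC))
    w=world(p);x=w.reshape(-1,3);a=.169;R=np.array([[np.cos(a),np.sin(a)],[-np.sin(a),np.cos(a)]])
    l=(x[:,:2]-[420.4,-330.3])@R.T
    for sx in(-1,1):
        for sy in (-1,1):
            m=(abs(l[:,0]*sx-20)<20)&(abs(l[:,1]*sy-12)<13);print(n,sx,sy,np.median(x[m,2]).round(1),m.sum())
cv2.imwrite("pics/p4.png",np.hstack(T))
E
```

```text
t 32.975 pos [ 434.4 -104.    75.4] az 0.152 tiltz [-0.  0. -1.] J [ 0.21  0.29 -0.14  2.23  0.07  0.63 -1.39] F [0.5 0.2 1.1] open 85.6
roll -0.0 now-frame [ 1.7  1.  72.4] after-roll frame [ 1.7  1.  72.4]
top -1 -1 31.6 152
top -1 1 31.1 155
top 1 -1 31.6 154
top 1 1 31.3 153
side -1 -1 31.7 118
side -1 1 31.6 108
side 1 -1 31.7 109
side 1 1 31.6 115
```

View pics/p4.png

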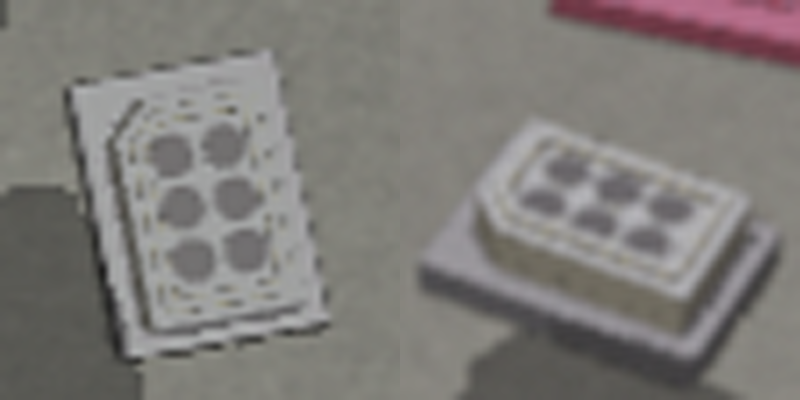

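tray_big is level on the base (left 205,200; right 610,220), with all corners at 31.1–31.7 mm. Contrary to the text, tray_mid's cut corner shows on the same side as the others (yaw about 0.15), so I go by the picture and make no half turn.

>>> step_arm(
  rows=[
    [1.7,1,20,0,-1],
    [0,0,20,0,-1],
    [0,0,18,0,-1],
    [0,0,10,0,-1],
    [0,0,4,0,-1],
  ],
)

```text
t: 33.7
tool_pos: [436.2, -104.4, 3.1]
eef_rot: [-3.132, -0.239, 0.0]
wrist_force: [-0.0, -0.0, -0.5]
opening: 85.6
gripper_force: 0.0
```

>>> step_arm(
  rows=[
    [0,0,0,0,-1],
    [0,0,0,0,1],
    [0,0,0,0,1],
    [0,0,0,0,1],
    [0,0,0,0,1],
  ],
)

```text
t: 34.33
tool_pos: [436.5, -104.3, 3.9]
eef_rot: [3.132, 0.24, 0.001]
wrist_force: [-1.6, 0.7, 10.9]
opening: 56.8
gripper_force: 40.4
```

>>> step_arm(
  rows=[
    [0,0,0,0,1],
    [0,0,0,0,1],
    [0,0,0,0,1],
    [0,0,-5,0,1],
    [0,0,-10,0,1],
  ],
)

```text
t: 34.95
tool_pos: [436.0, -104.2, 18.6]
eef_rot: [-3.132, -0.24, 0.001]
wrist_force: [0.5, -0.7, -0.4]
opening: 56.7
gripper_force: 43.5
```

>>> step_arm(
  rows=[
    [0,0,-15,0,1],
    [0,0,-30,0,1],
    [0,0,-40,-0.017,1],
    [0,0,-15,0,1],
    [0,0,0,0,1],
  ],
)

```text
t: 35.58
tool_pos: [436.7, -104.5, 119.3]
eef_rot: [3.13, 0.266, 0.004]
wrist_force: [-0.9, 0.3, -1.4]
opening: 56.7
gripper_force: 43.6
```

```bash
python3 -c "
from h import *
go(421,-330.2,80,.169)"
```

```text
t 35.575 pos [ 436.7 -104.5  119.3] az 0.169 tiltz [ 0.002 -0.    -1.   ] J [ 0.23  0.21 -0.15  2.2   0.05  0.73 -1.36] F [-0.9  0.3 -1.4] open 56.7
roll 0.0 now-frame [-53.6 219.8  39.4] after-roll frame [-53.6 219.8  39.4]
```

>>> step_arm(
  rows=[
    [-5,20,0,0,1],
    [-9.6,40,0,0,1],
    [-9.6,40,0,0,1],
    [-9.6,40,0,0,1],
    [-9.6,40,0,0,1],
  ],
)

```text
t: 36.2
tool_pos: [423.0, -290.0, 116.8]
eef_rot: [-3.129, -0.266, 0.003]
wrist_force: [1.0, 0.8, -0.8]
opening: 56.9
gripper_force: 43.6
```

>>> step_arm(
  rows=[
    [-8,31,10,0,1],
    [-2,8,15,0,1],
    [0,0,15,0,1],
    [0,0,10,0,1],
    [0,0,0,0,1],
  ],
)

```text
t: 36.83
tool_pos: [420.4, -327.9, 67.3]
eef_rot: [-3.129, -0.268, 0.002]
wrist_force: [-0.4, 0.6, 0.3]
opening: 56.4
gripper_force: 43.6
```

```bash
python3 -c "
from h import *
go(420.8,-330.2,44,.169)"
```

```text
t 36.825 pos [ 420.4 -327.9   67.3] az 0.171 tiltz [-0.001  0.001 -1.   ] J [ 0.56  0.41 -0.03  2.05  0.02  0.68 -0.87] F [-0.4  0.6  0.3] open 56.4
roll 0.002 now-frame [ 0.   2.4 23.3] after-roll frame [ 0.   2.4 23.3]
```

>>> step_arm(
  rows=[
    [0,2.4,8,0.002,1],
    [0,0,10,0,1],
    [0,0,5,0,1],
    [0,0,0,0,1],
    [0,0,0,0,1],
  ],
)

```text
t: 37.45
tool_pos: [421.0, -331.6, 45.4]
eef_rot: [3.13, 0.263, 0.0]
wrist_force: [-0.3, 0.5, -0.5]
opening: 56.9
gripper_force: 43.6
```

>>> step_arm(
  rows=[
    [0,0,2,0,1],
    [0,0,2,0,1],
    [0,0,1,0,1],
    [0,0,0.8,0,1],
    [0,0,0,0,1],
  ],
)

```text
t: 38.08
tool_pos: [420.9, -331.5, 39.4]
eef_rot: [-3.13, -0.263, 0.0]
wrist_force: [-0.4, 0.5, -0.3]
opening: 56.6
gripper_force: 43.6
```

>>> step_arm(
  rows=[
    [0,-1.3,0,0,1],
    [0,0,0.8,0,1],
    [0,0,0.8,0,1],
    [0,0,0.8,0,1],
    [0,0,0,0,1],
  ],
)

```text
t: 38.7
tool_pos: [420.7, -330.2, 36.9]
eef_rot: [-3.13, -0.263, 0.0]
wrist_force: [0.8, -0.3, -1.7]
opening: 56.6
gripper_force: 43.6
```

>>> step_arm(
  rows=[
    [0,0,0.6,0,1],
    [0,0,0.6,0,1],
    [0,0,0.5,0,1],
    [0,0,0,0,1],
    [0,0,0,0,1],
  ],
)

```text
t: 39.33
tool_pos: [420.8, -330.3, 35.9]
eef_rot: [3.13, 0.263, 0.0]
wrist_force: [-4.4, 2.8, 13.3]
opening: 56.9
gripper_force: 45.1
```

>>> step_arm(
  rows=[
    [0,0,0,0,0.3],
    [0,0,0,0,-0.2],
    [0,0,0,0,-0.6],
    [0,0,0,0,-1],
    [0,0,0,0,-1],
  ],
)

```text
t: 39.95
tool_pos: [420.7, -330.2, 35.2]
eef_rot: [-3.13, -0.263, 0.0]
wrist_force: [-1.1, -0.1, -0.0]
opening: 85.1
gripper_force: 0.0
```

>>> step_arm(
  rows=[
    [0,0,-8,0,-1],
    [0,0,-15,0,-1],
    [0,0,-30,0,-1],
    [0,0,-40,0,-1],
    [0,0,0,0,-1],
  ],
)

```text
t: 40.58
tool_pos: [422.3, -331.3, 132.2]
eef_rot: [3.127, 0.263, 0.007]
wrist_force: [0.5, 0.1, -0.2]
opening: 85.5
gripper_force: 0.0
```

>>> step_arm(
  rows=[
    [15,-35,0,0,-1],
    [15,-40,0,0,-1],
    [15,-40,0,0,-1],
    [15,-40,0,0,-1],
    [15,-40,0,0,-1],
  ],
)

```text
t: 41.2
tool_pos: [462.1, -124.1, 128.6]
eef_rot: [3.13, 0.263, 0.0]
wrist_force: [1.7, 0.7, 0.2]
opening: 85.0
gripper_force: 0.0
```

>>> step_arm(
  rows=[
    [5,-35,0,0,-1],
    [5,-40,0,0,-1],
    [5,-40,0,0,-1],
    [0,0,0,0,-1],
    [0,0,0,0,-1],
  ],
)

```text
t: 41.82
tool_pos: [457.6, -10.1, 128.5]
eef_rot: [3.13, 0.263, -0.0]
wrist_force: [-0.2, -0.3, -0.2]
opening: 85.2
gripper_force: 0.0
```

```bash
python3 - <<'E'
from h import *
from cell import snapshot
T=[]
for n in("top","side"):
    p=snapshot(n)
    w=world(p);x=w.reshape(-1,3)
    for q,a in(((420.4,-330.3),.169),((625,-229),.352)):
        c=proj(p,[[*q,40]])[0].astype(int)
        T.append(cv2.resize(p["img"][c[1]-28:c[1]+28,c[0]-28:c[0]+28,::-1],(200,200),interpolation=cv2.INTER_CUBIC))
        R=np.array([[np.cos(a),np.sin(a)],[-np.sin(a),np.cos(a)]])
        l=(x[:,:2]-q)@R.T
        print(n,q,[np.median(x[(abs(l[:,0]*sx-20)<20)&(abs(l[:,1]*sy-12)<13),2]).round(1) for sx in(-1,1) for sy in(-1,1)])
    F=p["img"][110:420,120:510,::-1]
    T.append(cv2.resize(F,(400,318)))
cv2.imwrite("pics/p5.png",np.vstack([np.hstack([T[0],T[3],T[1],T[4]]),np.hstack([T[2],T[5]])]))
E
```

```text
top (420.4, -330.3) [np.float64(49.1), np.float64(49.5), np.float64(49.4), np.float64(48.7)]
top (625, -229) [np.float64(43.2), np.float64(43.2), np.float64(42.9), np.float64(43.3)]
side (420.4, -330.3) [np.float64(49.5), np.float64(49.7), np.float64(50.1), np.float64(49.0)]
side (625, -229) [np.float64(43.4), np.float64(45.9), np.float64(nan), np.float64(nan)]
  return _methods._mean(a, axis=axis, dtype=dtype,
  ret = ret.dtype.type(ret / rcount)
```

View pics/p5.png

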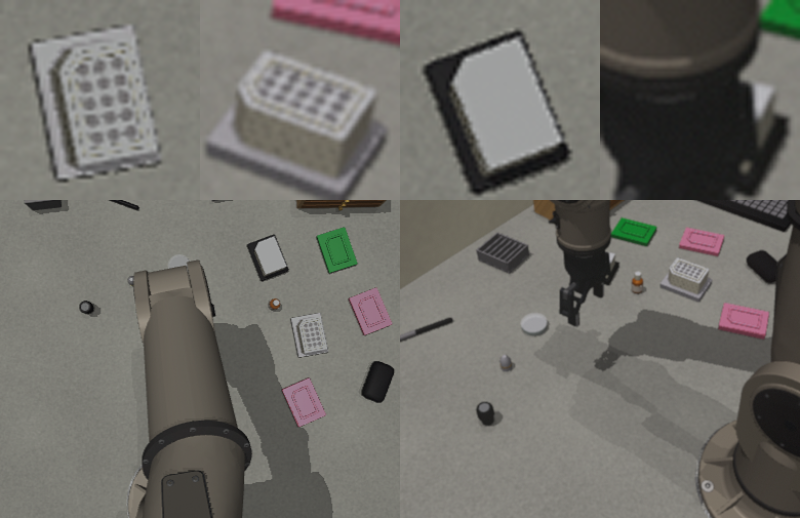

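The mid tray sits flush and level on the big one (49–50 mm, which is 18 mm higher than before). The lidded tray is unchanged at 43 mm, and the dish, bottle and lenses are standing.

```bash
python3 -c "
from cell import *
print(job_done())"
```

```text
the job is handed in; nothing more can be done
None
```

The job is handed in: the fine-well tray is on the light stand with its lid on, and the fifteen-well tray is on the six-well tray on the steel base. All of them measured level and fully down, the dish, bottle and lenses were left alone, and it took about 42 s; tray_mid's cut corner was already on the same side as the others, not half-turned as listed, so I placed it without a half turn.

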